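# Stop the parts dryer and lift out the nipple with tongs

### The job

Take the sprung tongs from their stand, squeeze them shut and press the parts dryer's small sunken stop button fully down with their tips. Then open the tongs a little without letting go of them, close them on the brass hex nipple in the dryer's tray and finish holding it up in the tongs, still, with the nipple at least 12 cm above the table top. The gripper itself must not touch the nipple or the button, and the other fittings are to be left where they are.

Things in the scene. Friction and masses are not known exactly. Their poses are not given: they have to be found in the camera images.
- tongs: upright bare steel tongs, 124 mm tall, tips down, 110 g. Origin midway between the tip ends of the open tongs; z up to the head, y the line along which the legs close. Head: bar 16 (x) x 21 (y) x 11 mm at z = 118 mm; two coupled flat legs, 14 mm wide (x), 4 mm thick, hinged in it. Springs push them apart, 6 N (open) to 10 N (shut) at the grip place: legs follow the fingers that hold them
- tongs_grip (a point): the place to hold the tongs, from above, one finger outside each leg: midway between the legs, 90 mm above the tip ends, 34 mm below the head's top. Over both legs the tongs measure there 40 mm open, 33 mm with legs parallel, 27 mm shut. While carrying, let the fingers open only part way (to 36 to 38 mm): the springs then keep the legs pressed on the fingers
- tongs_jaw (a point): midway between the tips' inner faces, 8 mm above the tip ends; axes as the tongs'
- tongs_leg (a joint): turn of each leg from rest (rad): 0 = fully open, tips 53 mm apart inside (61 mm outside); 0.12 = legs parallel, tips 25 mm apart, tip ends 1.6 mm below the tongs' origin; 0.224 = shut, tips together, then measuring 14 (x) by 9 mm (y), their ends 2 mm below the origin
- tongs_stand: grey block 50 (x) x 100 (y) x 36 mm on a 66 x 116 mm foot, fixed; origin under its centre, z up. The tongs stand in its 18 (x) x 74 (y) mm pocket, whose floor is 6 mm above the table; tongs and stand start with the same axes. Lift the tongs straight up 35 mm to clear it
- dryer: grey bench parts dryer, fixed; origin on the table under the middle of its open tray, z up. Tray inside 92 (x) x 226 (y) mm, floor 26 mm above the table, rim 34 mm. Control block, 100 (x) x 64 (y) mm, top 44 mm above the table, centred at y = +149 mm. Three fittings lie in the tray in any order, about 72 mm apart along y
- stop_button_top (a point): centre of the stop button's top face. Round button, 20 mm across, at the bottom of a 26 mm round hole in the control block's top; its face is 8 mm below that top, at 36 mm above the table
- stop_button (a joint): how far the stop button is pressed down (m): 0 = up, 0.005 = fully down. The spring needs 2 N to start and 4.5 N fully down, and returns it
- nipple: brass hex nipple lying in the tray, 47 mm long (its y), 25 mm wide (its x), 22 mm high; origin under its centre, z up. Mass 50 to 100 g
- end_cap: cream round pipe end cap in the tray, 46 mm across, 33 mm high; origin under its centre; to be left alone
- elbow: cream pipe elbow in the tray, 47 x 47 x 30 mm; origin under its centre; to be left alone
Things that resemble listed ones, but are neither listed nor needed, are in the scene too. Of the things that look like the tongs, the smallest one is meant. Of the things that look like the nipple, the smaller one is meant.

How it is judged:
By the outcome, as a careful person would: the job done as asked, in the order asked, and still so for the second after the job is handed in, while the arm keeps its last pose, push and grip.
It also fails if it takes over 67 s, if anything falls off the work surface, if the arm or the gripper's body presses on something with over 40 N, if the wrist force passes 120 N, or if a joint passes its speed limit or range.

### The arm

A 6-joint arm with a two-finger parallel gripper is mounted at the origin on a cart in front of the work surface, level with it; the furniture and walls round the work are solid. World frame = base frame: x ahead of the robot, y to its left, z up, the work surface at z = 0. Lengths are in m, angles in rad, forces in N, time in s.
With the tool pointing down it reaches from about 0.4 to 0.825 m from the base axis. Payload 7 kg.
Tool frame: the origin (TCP) lies at the very end of the fingers, on their centre line; the grasp point (between the pads) lies 19 mm behind it; z points along the fingers, y is the direction in which the jaws open and shut (so a half turn about z gives the same grasp; the last joint's range is limited). The gripper opens to 88 mm and grips with 3 to 60 N. Pads are 19 mm wide; open, the fingers measure 130 mm over their backs; the gripper's body (78 mm by 193 mm) begins 47 mm behind the grasp point.
Start: joints at [1.576, 0.359, 0.012, 0, -1.224, -0.288], TCP at [0.188, 0.648, 0.227] pointing down, gripper open.
Joint ranges: [-3.07, 3.07], [-1.43, 2.12], [-1.02, 1.25], [-3.03, 1.67], [-3.05, -0], [-3.03, 3.03]. Speed limits (rad/s): [2.39, 2.39, 3.01, 3.14, 3.14, 3.14].

### API

Orientations are given as a unit quaternion [x, y, z, w].
In Python, from bench import bot gives the robot as it stands.
- The arm moves only by the tool step_arm, never from a script. Its argument "rows" is a list of rows, each a list of 7 numbers: the opening in per cent of the stroke, from 0 (shut) to 100 (fully open), then the shift along the tool's x, y, z in m, then the turn, a rotation vector about the tool's x, y, z in rad. In form: [[fingers, dx, dy, dz, wx, wy, wz], ...]. A call has 1 to 5 rows; each row is the pose to reach, as a shift and turn from the pose measured when the call began, along the tool's axes at that moment; what a row does not reach only later rows make up. A row lasts 1/8 s, in which the tool goes at most 62.5 mm and 10.7 degrees, less where a joint would pass 70% of its speed; a pose out of reach is approached as far as the arm can. A call with a gripper value outside its range is refused whole. The fingers move at their own pace and stop on an object; the grip force is fixed at half the most. Time passes only in rows, so rows that repeat a pose let the fingers close. It gives the time, the measured TCP pose, the force and the opening at its end, in the units of the state.
- bot.state(): the state, without advancing time (a new reading comes with each control period).
- bot.grab_frame(name): name is "scene" or "top" or "wrist"; returns (picture, depth): 420x560x3 uint8, red, green, blue; 420x560 float32, m along the optical axis (not along the pixel's ray), 0 where there is no reading.
- bot.camera_model(name): a dict with "fx", "fy", "cx", "cy" (pixels), "k1" (the pictures are not rectified: a ray, as slopes to the right and down, at radius r is drawn at 1 + k1 r^2 times it, then the intrinsics apply), "camera_from_world" (4x4, takes a point from world to camera coordinates). Camera axes: x right, y up, looking along -z (the intrinsics and any distortion apply to the point x, -y, -z); pixel columns grow to the right and rows downward; lengths in m; the calibration is good to about 2 mm. A picture is of the moment at which its call begins: read the wrist's pose just before it. camera_model takes no time and is no camera call; for the wrist camera it gives the pose at the moment of the call.
- bot.job_done(): hands the job in, once; it reports no verdict.
The state is a dict: "clock": time; "joints": joint angles; "qd": joint speeds; "joint_efforts": joint torques, N m; "tcp_pos": TCP position; "orientation": TCP orientation; "wrist_force": force on the tool from outside, world axes, zero at the start; "ft_torque": the same for the moment, N m; "width": opening from 0.0 (shut) to 1.0 (fully open).
Only numpy, scipy, OpenCV 4.12 (cv2) and the standard library are available. Lean on these libraries where they do the work, as an engineer would, in place of code of your own. Each camera call takes 0.05 s, during which the arm holds its last target. There are 200 camera calls.

## Working session

There is one attempt and no reset: what is moved stays moved. The work goes in short steps, Python scripts to look and compute and a tool call to move; the robot and the scene stay as the last step left them, time stands still between calls to the robot, and variables do not carry over. Pictures are saved under pics/ and viewed, about 8 in all and at most 12, crops included, and the job is handed in when it is done.

Besides the shell and the picture viewer there is one more tool, called after "Emit:" as name(argument=value, ...), one argument or row to a line, values as JSON. step_arm: Moves the arm, as the interface text tells. Its arguments: {"type":"object","properties":{"rows":{"type":"array"}},"required":["rows"]}

```bash
mkdir -p pics; cat > h.py <<'E'
import numpy as np, cv2
from bench import bot
def snap(name,fn):
    m=bot.camera_model(name); p,d=bot.grab_frame(name)
    cv2.imwrite('pics/'+fn+'.png',p[:,:,::-1]); np.savez('pics/'+fn+'.npz',d=d,p=p,**{k:np.array(v) for k,v in m.items()})
    return p,d,m
def load(fn): 
    z=np.load('pics/'+fn+'.npz'); return z['p'],z['d'],z
def ray(m,u,v):
    x=(u-float(m['cx']))/float(m['fx']); y=(v-float(m['cy']))/float(m['fy']); k=float(m['k1']); a,b=x,y
    for _ in range(20):
        r2=a*a+b*b; a,b=x/(1+k*r2),y/(1+k*r2)
    return np.array([a,-b,-1.])
def pt(m,u,v,depth=None,z=None):
    T=np.linalg.inv(np.array(m['camera_from_world'])); r=ray(m,u,v)
    R=T[:3,:3]@r; o=T[:3,3]
    s=depth if depth is not None else (z-o[2])/R[2]
    return o+s*R
def cloud(fn):
    p,d,m=load(fn); H,W=d.shape
    u,v=np.meshgrid(np.arange(W),np.arange(H))
    x=(u-float(m['cx']))/float(m['fx']); y=(v-float(m['cy']))/float(m['fy']);k=float(m['k1']);a,b=x,y
    for _ in range(20):
        r2=a*a+b*b; a,b=x/(1+k*r2),y/(1+k*r2)
    P=np.stack([a*d,-b*d,-d],-1); T=np.linalg.inv(m['camera_from_world'])
    P=P@T[:3,:3].T+T[:3,3]; P[d==0]=np.nan
    return P
E
python3 - <<'E'
from h import *
print(bot.state())
for n in ['scene','top']:
    p,d,m=snap(n,n); print(n,np.linalg.inv(np.array(m['camera_from_world']))[:3,3], m['fx'])
a=cv2.imread('pics/top.png');cv2.imwrite('pics/top_b.png',cv2.resize(a,(800,600)))
E
```

```text
{'clock': 0.0, 'joints': array([ 1.57607575e+00,  3.59333785e-01,  1.10300813e-02, -3.29854064e-04,
       -1.22406697e+00, -2.88134641e-01]), 'qd': array([-0.00245237, -0.00115809,  0.00046258,  0.00195385,  0.00023629,
        0.00164046]), 'joint_efforts': array([ 2.82479086e-04, -5.82724750e+01,  2.93055439e+01,  6.99741125e+00,
        6.92023285e-03, -1.56121405e-04]), 'tcp_pos': array([0.18826586, 0.64770145, 0.22564814]), 'orientation': array([ 9.90007536e-01, -1.41012177e-01, -3.83318780e-05,  8.01386948e-04]), 'wrist_force': array([-0.44100486, -0.82818265, -0.1214473 ]), 'ft_torque': array([0.04916701, 0.02638031, 0.020886  ]), 'width': 1.0007203759925767}
scene [-0.14548544 -0.47077391  0.51078427] 417.4000371673975
top [0.34118354 0.1141322  1.16575342] 390.7964179517818
```

View pics/top_b.png

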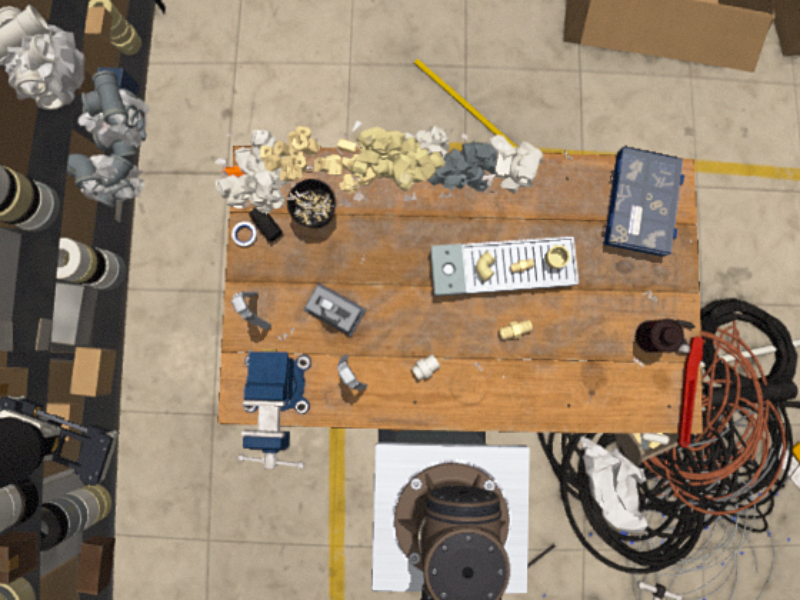

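View pics/scene.png

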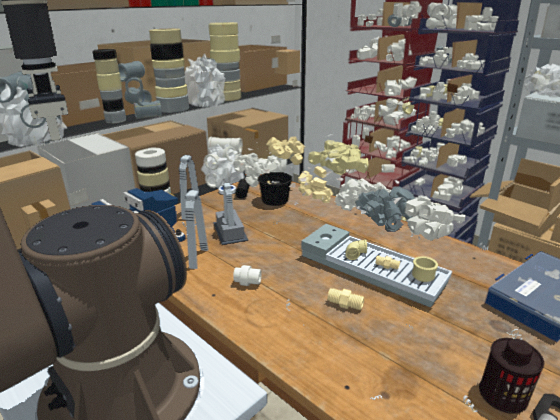

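Top view (800x600): the robot is at the bottom, left is +y and up is +x. The stand with the small tongs is at about (335,310), with larger tongs free-standing at (250,310) and (350,375). The dryer spans (432..578, 240..295), with its button at (448,268) and the nipple in the middle of the tray at (522,267). The larger nipple lies on the table at (515,330).

```bash
python3 - <<'E'
from h import *
P=cloud('top'); p,d,m=load('top')
f=.7
print('button',pt(m,448*f,268*f,z=.04),'nip',pt(m,522*f,267*f,z=.04),'stand',pt(m,335*f,310*f,z=.036))
def rect(mask,name):
    q=P[mask][:,:2].astype(np.float32); r=cv2.minAreaRect(q); print(name,len(q),r,P[mask][:,2].mean())
Z=P[...,2]; X=P[...,0]; Y=P[...,1]
c=pt(m,448*f,268*f,z=.044)
rect((abs(Z-.044)<.005)&(np.hypot(X-c[0],Y-c[1])<.09),'block')
c=pt(m,335*f,310*f,z=.036)
rect((abs(Z-.036)<.006)&(np.hypot(X-c[0],Y-c[1])<.08),'standtop')
for k in [(335,310),(250,310),(350,375)]:
    c=pt(m,k[0]*f,k[1]*f,z=.1); s=(np.hypot(X-c[0],Y-c[1])<.1)&(Z>.1)
    print(k,s.sum(),np.nanmax(Z[s]) if s.any() else 0,np.round(P[s].mean(0),3),np.ptp(P[s],axis=0))
for n,b in (('L',(400,190,120,80)),): pass
a=cv2.imread('pics/top.png')
c1=cv2.resize(a[160:290,160:270],None,fx=4.4,fy=4.4,interpolation=2)[:572]
c2=cv2.resize(a[155:215,295:415],None,fx=3,fy=3,interpolation=2)
o=np.zeros((572,800,3),np.uint8); o[:,:484]=c1[:,:484]
o2=cv2.resize(a[155:215,295:415],None,fx=2.6,fy=2.6); o[:o2.shape[0],486:486+o2.shape[1]]=o2[:,:314]
cv2.imwrite('pics/c1.png',o)
E
```

```text
button [0.51175487 0.01816461 0.04      ] nip [ 0.51775988 -0.13348549  0.04      ] stand [0.42055682 0.24581068 0.036     ]
block 760 ((0.5123307704925537, -0.009378574788570404), (0.10054629296064377, 0.12267792224884033), 5.644229888916016) 0.0440539915237735
standtop 422 ((0.4235828220844269, 0.25010550022125244), (0.10040230304002762, 0.04983748868107796), 62.75264358520508) 0.035844761954739755
(335, 310) 92 0.1421818225272069 [0.412 0.245 0.123] [0.11787505 0.05744863 0.04124136]
(250, 310) 260 0.16839984745131398 [0.387 0.397 0.133] [0.13070107 0.08377334 0.06839035]
(350, 375) 173 0.16734194310122874 [0.297 0.205 0.152] [0.05328612 0.0429314  0.06611232]
```

View pics/c1.png

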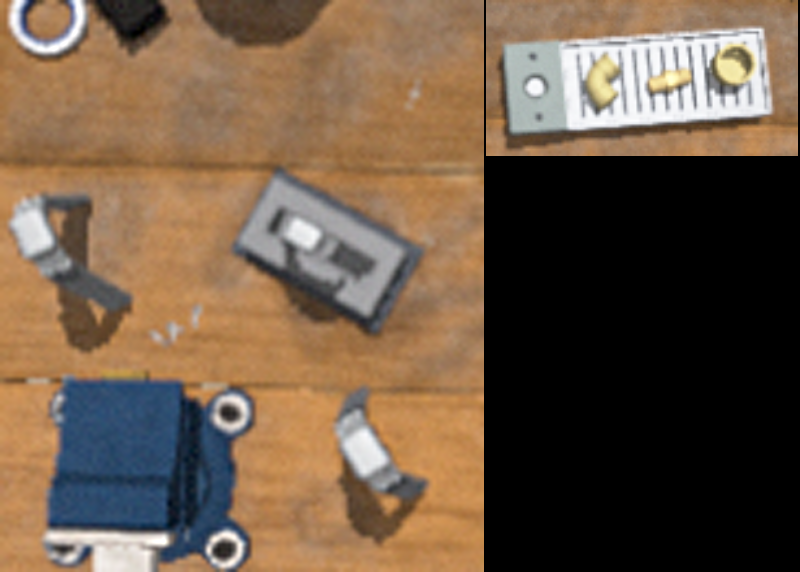

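```bash
cat >> h.py <<'E'
from scipy.spatial.transform import Rotation as R
def rel(pos,ydir=None):
    "shift in tool axes to bring TCP to pos, and turn about tool z to align tool y with +-ydir"
    s=bot.state(); r=R.from_quat(s['orientation']); M=r.as_matrix()
    print('tcp',s['tcp_pos'].round(4),'tooly',M[:,1].round(3),'toolz',M[:,2].round(4),'w',round(s['width'],3),'t',s['clock'],'F',s['wrist_force'].round(1),'j',s['joints'].round(2))
    print('shift',(M.T@(np.array(pos)-s['tcp_pos'])).round(4))
    if ydir is not None:
        y=np.append(ydir,0)/np.linalg.norm(ydir); y=y*np.sign(y@M[:,1]); z=np.array([0,0,-1.]); x=np.cross(y,z)
        print('turn',(r.inv()*R.from_matrix(np.stack([x,y,z],1))).as_rotvec().round(4))
E
python3 - <<'E'
from h import *
P=cloud('top'); p,d,m=load('top')
h=pt(m,160+302/4.4-.5+.5,160+233/4.4,z=.13); print('head',h, 'depth',d[213,226:232], P[212:215,228,2])
y=np.array([.458,.889]); x=np.array([.889,-.458]); c=np.array([.4236,.2501])
print('head in stand frame',x@(h[:2]-c),y@(h[:2]-c))
q=P[:,:,:2]-c; X=q@x;Y=q@y
s=(P[...,2]>.125)&(abs(X)<.25)&(abs(Y)<.25)
l,n=np.unique(np.round(np.stack([X[s],Y[s],P[...,2][s]],1)/.02),axis=0,return_counts=True)
for a,b in zip(l,n): print((a*2).astype(int),b,end=';')
print(); rel([c[0],c[1],.226],y)
E
```

```text
head [0.42434629 0.25089211 0.13      ] depth [1.0372682 1.0427506 1.0368141 1.0392979 1.0410173 1.0382413] [0.12865059 0.13238629 0.12792468]
head in stand frame 0.0003006680729041301 0.0010459886333237826
[-24   4  12] 2;[-22   0  12] 1;[-22   2  12] 7;[-22   4  12] 21;[-22   6  12] 10;[-20  -2  12] 4;[-20   0  12] 26;[-20   2  12] 31;[-20   4  12] 27;[-20   4  14] 1;[-20   6  12] 12;[-18   0  12] 19;[-18   2  12] 13;[-18   4  12] 1;[-12 -12  14] 1;[-10 -12  12] 2;[-10 -12  14] 24;[-10 -12  16] 5;[-10 -10  14] 3;[-10 -10  16] 44;[-10  -8  14] 1;[-10  -8  16] 11;[-10  12  12] 1;[-10  12  14] 9;[-10  14  14] 3;[-10  14  16] 1;[ -8 -12  16] 2;[ -8 -10  16] 30;[-8 -8 12] 1;[-8 -8 14] 25;[-8 -8 16] 12;[-8 12 12] 4;[-8 12 14] 24;[-8 12 16] 20;[-8 14 14] 1;[-8 14 16] 50;[-8 16 14] 3;[-8 16 16] 4;[-6 12 16] 1;[-6 14 12] 1;[-6 14 14] 5;[-6 14 16] 19;[-6 16 14] 9;[ 0 -2 12] 2;[ 0 -2 14] 1;[ 0  0 12] 29;[ 0  0 14] 17;[14 20 16] 1;[14 22 16] 1;[14 24 12] 1;[16 14 14] 1;[16 16 14] 3;[16 16 16] 2;[16 18 14] 7;[16 20 14] 4;[16 22 14] 2;[18 16 14] 4;[18 18 14] 35;[18 18 16] 24;[18 20 14] 33;[18 20
[... 218 characters left out ...]
14] 32;[20 24 16] 3;[22 14 12] 9;[22 14 14] 4;[22 16 14] 1;[22 18 12] 19;[22 18 14] 10;[22 20 12] 13;[22 20 14] 29;[22 20 16] 1;[22 22 12] 5;[22 22 14] 46;[22 22 16] 10;[22 24 14] 27;[24 -6 18] 1;[24 -4 18] 22;[24 -2 18] 1;[24  6 12] 1;[24  6 14] 10;[24  6 16] 11;[24  8 14] 13;[24  8 16] 16;[24 14 12] 15;[24 14 14] 10;[24 16 12] 3;[24 16 14] 13;[24 18 12] 2;[24 18 14] 38;[24 18 16] 15;[24 20 12] 3;[24 20 14] 19;[24 20 16] 43;[24 22 12] 1;[24 22 14] 5;[24 22 16] 21;
tcp [0.1883 0.6477 0.2257] tooly [-0.279 -0.96   0.002] toolz [-3.0e-04 -1.5e-03 -1.0e+00] w 1.0 t 0.1 F [-0.1  0.3  0.1] j [ 1.58  0.36  0.01 -0.   -1.22 -0.29]
shift [3.370e-01 3.162e-01 2.000e-04]
turn [ 0.0015 -0.0003  0.1928]
```

Emit:
step_arm(
  rows=[
    [100, 0.043, 0.04, 0, 0, 0, 0.04],
    [100, 0.085, 0.08, 0, 0, 0, 0.08],
    [100, 0.126, 0.12, 0, 0, 0, 0.12],
    [100, 0.168, 0.16, 0, 0, 0, 0.16],
    [100, 0.21, 0.198, 0, 0, 0, 0.193],
  ],
)

```text
clock: 0.72
tcp_pos: [0.3351, 0.3971, 0.2259]
orientation: [0.972, -0.236, -0.0, 0.001]
wrist_force: [0.9, 1.2, 0.0]
width: 0.998
```

Emit:
step_arm(
  rows=[
    [100, 0.0, 0.0, 0, 0, 0, 0],
  ],
)

```text
clock: 0.85
tcp_pos: [0.3362, 0.3941, 0.2261]
orientation: [0.971, -0.238, -0.0, 0.001]
wrist_force: [0.1, 0.1, -0.5]
width: 0.996
```

```bash
python3 - <<'E'
from h import *
rel([.4242,.2506,.2],[.458,.889])
E
```

```text
tcp [0.3362 0.3941 0.2261] tooly [-0.462 -0.887  0.002] toolz [-6.0e-04 -1.7e-03 -1.0e+00] w 0.996 t 0.85 F [ 0.1  0.1 -0.5] j [ 1.24  0.1  -0.33 -0.   -1.14 -0.15]
shift [0.1443 0.0865 0.0263]
turn [ 0.0018 -0.0002 -0.0048]
```

Emit:
step_arm(
  rows=[
    [100, 0.045, 0.027, 0, 0, 0, 0],
    [100, 0.09, 0.054, 0, 0, 0, 0],
    [100, 0.13, 0.078, 0, 0, 0, -0.003],
    [100, 0.1443, 0.0865, 0.015, 0.0018, 0, -0.005],
    [100, 0.1443, 0.0865, 0.026, 0.0018, 0, -0.005],
  ],
)

```text
clock: 1.48
tcp_pos: [0.4241, 0.2501, 0.1991]
orientation: [0.972, -0.236, -0.0, 0.0]
wrist_force: [0.1, 0.1, 0.8]
width: 0.998
```

```bash
python3 - <<'E'
from h import *
snap('wrist','w1')
rel([.4242,.2506,.077],[.458,.889])
E
```

```text
tcp [0.4233 0.2502 0.1977] tooly [-0.459 -0.889  0.003] toolz [-0.0023 -0.002  -1.    ] w 0.996 t 1.525 F [-1.5 -0.2 -1. ] j [ 0.93  0.08 -0.42 -0.   -1.07  0.16]
shift [ 0.0007 -0.0011  0.1207]
turn [ 0.0028  0.0011 -0.001 ]
```

View pics/w1.png

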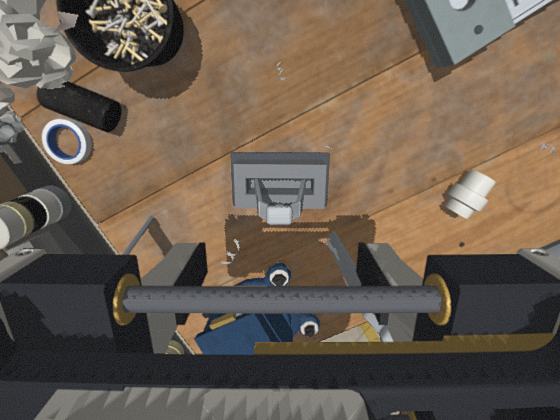

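The wrist view shows the small tongs' head at (279,214) in the stand, centred between the fingers at columns 205 and 358. I'll descend.

```bash
python3 - <<'E'
from h import *
p,d,m=load('w1'); print(pt(m,279,214,z=.13), pt(m,280,180,z=.036))
E
```

```text
[0.42495898 0.25095016 0.13      ] [0.42925811 0.24812474 0.036     ]
```

Emit:
step_arm(
  rows=[
    [100, 0.0005, -0.0005, 0.05, 0.001, 0.001, 0],
    [100, 0.0005, -0.0005, 0.1, 0.002, 0.001, 0],
    [90, 0.0005, -0.0005, 0.1207, 0.0028, 0.001, -0.001],
    [80, 0.0005, -0.0005, 0.1207, 0.0028, 0.001, -0.001],
  ],
)

```text
clock: 2.02
tcp_pos: [0.4224, 0.2502, 0.0752]
orientation: [0.972, -0.235, -0.001, 0.002]
wrist_force: [0.4, 0.3, 1.3]
width: 0.85
```

Emit:
step_arm(
  rows=[
    [70, 0.0016, -0.0012, -0.0018, 0, 0, 0],
    [55, 0.0016, -0.0012, -0.0018, 0, 0, 0],
    [42, 0.0016, -0.0012, -0.0018, 0, 0, 0],
    [42, 0.0016, -0.0012, -0.0018, 0, 0, 0],
    [42, 0.0016, -0.0012, -0.0018, 0, 0, 0],
  ],
)

```text
clock: 2.65
tcp_pos: [0.4244, 0.2502, 0.0777]
orientation: [0.972, -0.235, -0.001, 0.002]
wrist_force: [-1.0, -1.9, 7.3]
width: 0.428
```

```bash
python3 - <<'E'
from h import *
rel([.4245,.2508,.077],[.458,.889])
E
```

```text
tcp [0.4244 0.2502 0.0777] tooly [-0.457 -0.89   0.004] toolz [-0.0025 -0.0037 -1.    ] w 0.428 t 2.65 F [-1.  -1.9  7.3] j [ 0.93  0.22 -0.58  0.   -0.78  0.16]
shift [-0.0002 -0.0006  0.0007]
turn [0.0045 0.0005 0.0016]
```

Emit:
step_arm(
  rows=[
    [41, 0, 0, -0.01, 0.002, 0, 0],
    [41, 0, 0, -0.03, 0.004, 0, 0],
    [41, 0, 0, -0.06, 0.0045, 0, 0],
    [35, 0, 0, -0.1, 0.0045, 0, 0],
    [28, 0, 0, -0.12, 0.0045, 0, 0],
  ],
)

```text
clock: 3.28
tcp_pos: [0.4253, 0.2511, 0.2005]
orientation: [0.972, -0.235, 0.001, -0.002]
wrist_force: [0.6, -0.1, -1.4]
width: 0.326
```

Emit:
step_arm(
  rows=[
    [25, 0, 0, 0, 0, 0, 0],
    [20, 0, 0, 0, 0, 0, 0],
    [20, 0, 0, 0, 0, 0, 0],
  ],
)

```text
clock: 3.65
tcp_pos: [0.4248, 0.2507, 0.1994]
orientation: [0.972, -0.235, 0.0, -0.001]
wrist_force: [-0.0, 0.2, -2.1]
width: 0.323
```

```bash
python3 - <<'E'
from h import *
p,d,m=snap('scene','s2')
snap('wrist','w2')
# dryer estimates from top
P=cloud('top'); Z=P[...,2]
c=np.array([.5118,.018]); q=P[...,:2]
s=(abs(Z-.044)<.005)&(q[...,0]>.44)&(q[...,0]<.58)&(q[...,1]>-.03)&(q[...,1]<.07)
print(cv2.minAreaRect(P[s][:,:2].astype(np.float32)))
s=(Z>.02)&(Z<.05)&(q[...,0]>.40)&(q[...,0]<.62)&(q[...,1]>-.27)&(q[...,1]<.07)
print(cv2.minAreaRect(P[s][:,:2].astype(np.float32)))
rel([.5118,.018,.2],[0.,1])
cv2.imwrite('pics/s2c.png',cv2.resize(p[:,:,::-1][60:300,130:470],None,fx=2.3,fy=2.3,interpolation=2))
E
```

```text
((0.5094911456108093, 0.019401423633098602), (0.10060491412878036, 0.064728744328022), 5.720251083374023)
((0.48442214727401733, -0.10061152279376984), (0.17515365779399872, 0.2990427315235138), 5.605544567108154)
tcp [0.425  0.2507 0.1996] tooly [-0.457 -0.89  -0.002] toolz [ 7.0e-04  1.5e-03 -1.0e+00] w 0.321 t 3.75 F [-1.  -0.6 -0.8] j [ 0.93  0.08 -0.42 -0.   -1.07  0.16]
shift [ 0.1835  0.1674 -0.0007]
turn [-1.700e-03 -4.000e-04 -4.741e-01]
```

View pics/s2c.png

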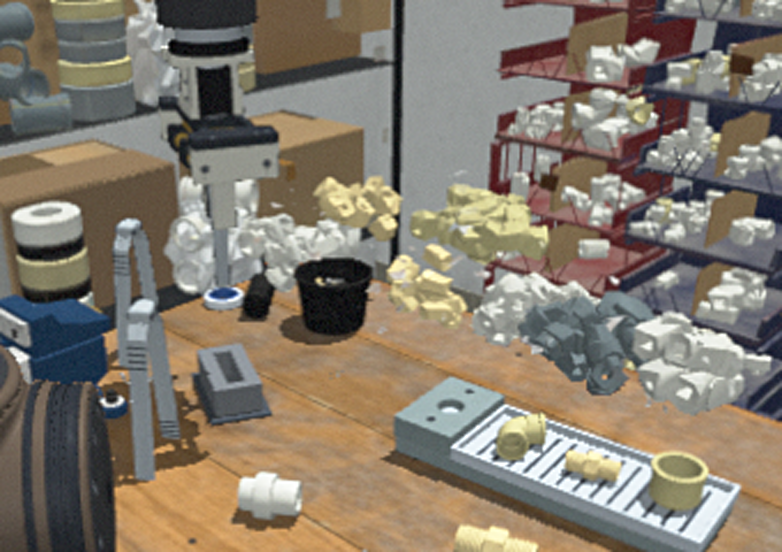

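Emit:
step_arm(
  rows=[
    [20, 0.036, 0.033, 0, 0, 0, 0.17],
    [20, 0.072, 0.066, 0, 0, 0, 0.34],
    [20, 0.108, 0.1, 0, 0, 0, 0.51],
    [20, 0.145, 0.133, 0, 0, 0, 0.68],
    [20, 0.1814, 0.1667, 0, 0, 0, 0.84],
  ],
)

```text
clock: 4.38
tcp_pos: [0.5106, 0.0181, 0.1988]
orientation: [0.79, -0.613, -0.0, -0.001]
wrist_force: [0.3, 1.6, 0.5]
width: 0.32
```

Emit:
step_arm(
  rows=[
    [20, 0, 0, 0, 0, 0, 0.14],
    [20, 0, 0, 0, 0, 0, 0.155],
  ],
)

```text
clock: 4.62
tcp_pos: [0.5104, 0.0173, 0.1981]
orientation: [0.74, -0.673, -0.001, 0.0]
wrist_force: [0.4, -0.0, -0.9]
width: 0.322
```

```bash
python3 - <<'E'
from h import *
snap('wrist','w3'); rel([.510,.0194,.2],[.995,.0994])
a=cv2.imread('pics/w3.png'); cv2.imwrite('pics/w3b.png',cv2.resize(a,(800,600),interpolation=2))
p,d,m=load('top'); print(pt(m,314.2,188.1,z=.04))
E
```

```text
tcp [0.5104 0.0179 0.1983] tooly [-0.995 -0.097  0.001] toolz [-9.e-04  9.e-04 -1.e+00] w 0.318 t 4.675 F [-0.5  0.4 -0.5] j [ 0.42  0.11 -0.39 -0.   -1.08 -0.32]
shift [-0.0015  0.0002 -0.0017]
turn [ 0.0008  0.001  -0.0021]
[0.51032851 0.01639383 0.04      ]
```

View pics/w3b.png

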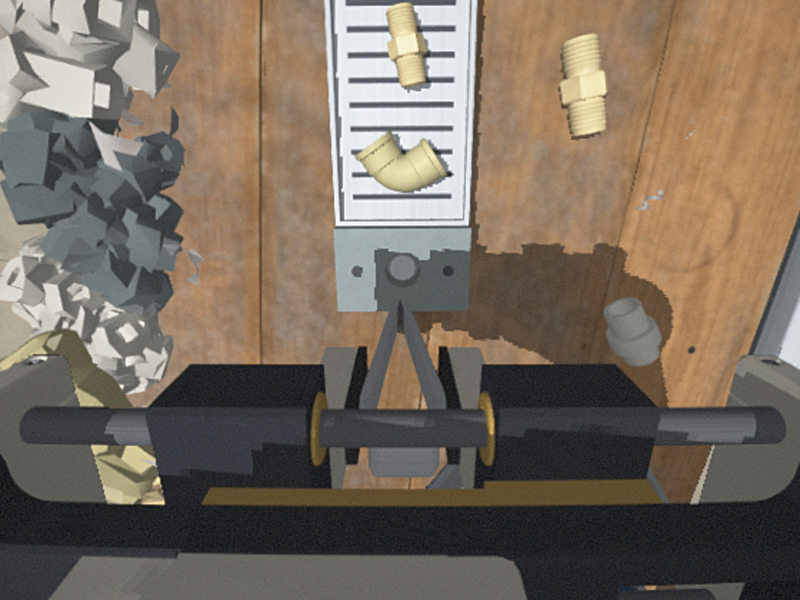

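```bash
python3 - <<'E'
from h import *
p,d,m=load('w3'); k=.7
M=R.from_quat(bot.state()['orientation']).as_matrix(); tcp=np.array([.5104,.0177,.1983])
T=np.linalg.inv(m['camera_from_world']); o=T[:3,3]
for uv in [(400,303),(394,330),(406,330)]:
    r=T[:3,:3]@ray(m,uv[0]*k,uv[1]*k); s=((tcp-o)@M[:,0])/(r@M[:,0]); print('tip',o+s*r, M.T@(o+s*r-tcp))
print('button',pt(m,403*k,268*k,z=.036), 'scr',pt(m,357*k,271*k,z=.044),pt(m,448*k,271*k,z=.044))
b=pt(m,335*k,229*k,z=.044),pt(m,470*k,228*k,z=.044),pt(m,337*k,311*k,z=.044),pt(m,470*k,311*k,z=.044); print(np.round(b,4),np.mean(b,0))
a,c=pt(m,401*k,4*k,z=.042),pt(m,413*k,87*k,z=.042); print('nip',a,c,(a+c)/2,(c-a)/np.linalg.norm(c-a),np.linalg.norm(c-a))
P=cloud('w3'); 
s=(P[...,2]>.029)&(P[...,2]<.06)&(abs(P[...,0]-.517)<.04)&(abs(P[...,1]+.135)<.034); Q=P[s]; print(cv2.minAreaRect(Q[:,:2].astype(np.float32)),Q.max(0),s.sum())
E
```

```text
tip [0.51005527 0.01774698 0.11923251] [1.65988034e-17 2.78660404e-04 7.90677638e-02]
tip [0.51292217 0.01798662 0.15902555] [ 1.12566238e-17 -2.56782681e-03  3.92725372e-02]
tip [0.50702302 0.01740993 0.15906687] [1.55520822e-17 3.35947697e-03 3.92357023e-02]
button [0.50783412 0.01880054 0.036     ] scr [0.54209195 0.02222921 0.044     ] [0.47433991 0.01578759 0.044     ]
[[ 0.56   -0.0078  0.044 ]
 [ 0.4625 -0.0178  0.044 ]
 [ 0.5554  0.0556  0.044 ]
 [ 0.4533  0.0459  0.044 ]] [0.50783082 0.01895737 0.044     ]
nip [ 0.52595123 -0.15569987  0.042     ] [ 0.51335337 -0.1076955   0.042     ] [ 0.5196523  -0.13169769  0.042     ] [-0.25383633  0.96724719  0.        ] 0.04962988692775848
((0.5050427913665771, -0.13433454930782318), (0.06605864316225052, 0.05072767660021782), 12.069480895996094) [ 0.54088847 -0.10806043  0.05015897] 1387
```

```bash
python3 - <<'E'
from h import *
P=cloud('w3'); M=R.from_quat(bot.state()['orientation']).as_matrix(); tcp=np.array([.5104,.0177,.1983])
L=(P-tcp)@M
for v in range(208,240,3): print(v,np.round(L[v,276:285:4]*1000,0).tolist())
rel([.5083,.0188,.140],[.995,.0994])
E
```

```text
208 [[7.0, -3.0, 70.0], [-22.0, -0.0, 155.0], [-22.0, 4.0, 154.0]]
211 [[7.0, -3.0, 63.0], [6.0, 0.0, 66.0], [6.0, 3.0, 64.0]]
214 [[7.0, -3.0, 56.0], [4.0, 0.0, 63.0], [7.0, 3.0, 56.0]]
217 [[7.0, -3.0, 49.0], [2.0, 0.0, 63.0], [6.0, 3.0, 50.0]]
220 [[6.0, -2.0, 45.0], [-1.0, 0.0, 63.0], [6.0, 3.0, 45.0]]
223 [[5.0, -2.0, 41.0], [-3.0, 0.0, 62.0], [4.0, 3.0, 43.0]]
226 [[3.0, -2.0, 42.0], [-5.0, 0.0, 62.0], [2.0, 3.0, 43.0]]
229 [[0.0, -2.0, 42.0], [-65.0, -0.0, 198.0], [0.0, 3.0, 42.0]]
232 [[-3.0, -3.0, 43.0], [-69.0, -0.0, 199.0], [-2.0, 3.0, 42.0]]
235 [[-5.0, -3.0, 43.0], [-74.0, -0.0, 198.0], [-4.0, 3.0, 42.0]]
238 [[-77.0, -5.0, 197.0], [-78.0, -0.0, 199.0], [-77.0, 5.0, 197.0]]
tcp [0.5104 0.0179 0.1983] tooly [-0.995 -0.097  0.001] toolz [-9.e-04  9.e-04 -1.e+00] w 0.318 t 4.675 F [-0.5  0.4 -0.5] j [ 0.42  0.11 -0.39 -0.   -1.08 -0.32]
shift [-0.001   0.0019  0.0583]
turn [ 0.0008  0.001  -0.0021]
```

Emit:
step_arm(
  rows=[
    [20, -0.001, 0.0019, 0.04, 0.0008, 0.001, -0.002],
    [20, -0.001, 0.0019, 0.07, 0.0008, 0.001, -0.002],
    [20, -0.001, 0.0019, 0.07, 0.0008, 0.001, -0.002],
  ],
)

```text
clock: 5.05
tcp_pos: [0.5066, 0.019, 0.1264]
orientation: [0.743, -0.67, -0.001, 0.002]
wrist_force: [0.3, -1.1, -0.9]
width: 0.319
```

```bash
python3 - <<'E'
from h import *
snap('wrist','w4'); rel([.5083,.0188,.105],[.995,.0994])
a=cv2.imread('pics/w4.png'); cv2.imwrite('pics/w4b.png',cv2.resize(a[120:270,180:380],None,fx=3,fy=3,interpolation=2))
E
```

```text
tcp [0.508  0.0192 0.1281] tooly [-0.995 -0.103  0.002] toolz [-0.0015 -0.0011 -1.    ] w 0.324 t 5.1 F [-0.3 -0.2 -1.5] j [ 0.42  0.18 -0.49  0.   -0.91 -0.32]
shift [ 0.0004 -0.0003  0.0231]
turn [ 0.0016 -0.0009  0.0032]
```

View pics/w4b.png

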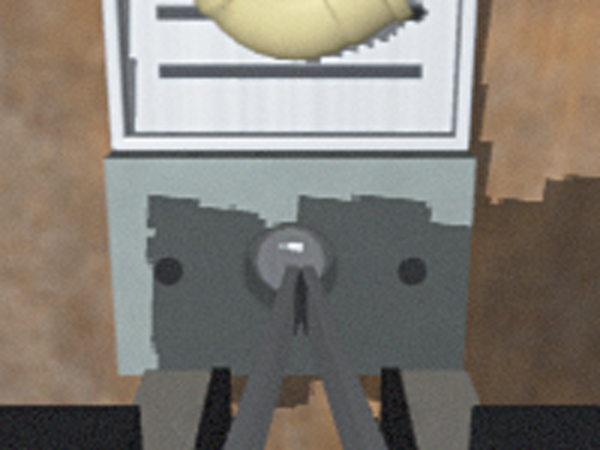

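```bash
python3 - <<'E'
from h import *
p,d,m=load('w4'); f=lambda u,v:(180+u/3-.33,120+v/3-.33)
print('hole',pt(m,*f(290,266),z=.044),'btn',pt(m,*f(291,262),z=.036),'scr',pt(m,*f(168,271),z=.044),pt(m,*f(412,271),z=.044))
s=bot.state();M=R.from_quat(s['orientation']).as_matrix();tcp=np.array([.508,.0192,.128])
T=np.linalg.inv(m['camera_from_world']); o=T[:3,3]; r=T[:3,:3]@ray(m,*f(298,268)); k=((tcp+.007*M[:,0]-o)@M[:,0])/(r@M[:,0]); print('tip',o+k*r)
E
```

```text
hole [0.50931624 0.01742021 0.044     ] btn [0.50896428 0.01889496 0.036     ] scr [0.54319447 0.02235274 0.044     ] [0.47510798 0.01543715 0.044     ]
tip [0.50757491 0.01205804 0.060776  ]
```

Emit:
step_arm(
  rows=[
    [20, 0.0004, -0.001, 0.01, 0.0016, -0.0009, 0.003],
    [20, 0.0004, -0.001, 0.017, 0.0016, -0.0009, 0.003],
    [20, 0.0004, -0.001, 0.021, 0.0016, -0.0009, 0.003],
    [20, 0.0004, -0.001, 0.022, 0.0016, -0.0009, 0.003],
  ],
)

```text
clock: 5.6
tcp_pos: [0.5092, 0.0189, 0.1062]
orientation: [0.742, -0.671, 0.0, -0.0]
wrist_force: [0.2, -0.5, 0.4]
width: 0.326
```

Emit:
step_arm(
  rows=[
    [20, 0, 0, 0.001, 0, 0, 0],
    [20, 0, 0, 0.002, 0, 0, 0],
  ],
)

```text
clock: 5.85
tcp_pos: [0.5093, 0.0189, 0.1045]
orientation: [0.742, -0.671, 0.0, -0.0]
wrist_force: [-0.9, -0.3, 1.5]
width: 0.322
```

Emit:
step_arm(
  rows=[
    [20, 0, 0, 0.001, 0, 0, 0],
    [20, 0, 0, 0.002, 0, 0, 0],
  ],
)

```text
clock: 6.1
tcp_pos: [0.5094, 0.0188, 0.1026]
orientation: [0.742, -0.671, 0.0, -0.0]
wrist_force: [-0.6, -0.4, 3.0]
width: 0.322
```

Emit:
step_arm(
  rows=[
    [20, 0, 0, 0.001, 0, 0, 0],
    [20, 0, 0, 0.002, 0, 0, 0],
    [20, 0, 0, 0.002, 0, 0, 0],
  ],
)

```text
clock: 6.48
tcp_pos: [0.5102, 0.0189, 0.1018]
orientation: [0.742, -0.671, 0.001, -0.001]
wrist_force: [-2.4, -1.1, 11.7]
width: 0.324
```

Emit:
step_arm(
  rows=[
    [20, 0, 0, 0.001, 0, 0, 0],
    [20, 0, 0, 0.002, 0, 0, 0],
    [20, 0, 0, 0.002, 0, 0, 0],
  ],
)

```text
clock: 6.85
tcp_pos: [0.5113, 0.0189, 0.1015]
orientation: [0.742, -0.67, 0.002, -0.002]
wrist_force: [-2.9, -0.4, 17.3]
width: 0.319
```

Emit:
step_arm(
  rows=[
    [20, 0, 0, -0.03, 0, 0, 0],
    [20, 0, 0, -0.07, 0, 0, 0],
    [20, 0.04, 0.002, -0.075, 0, 0, -0.05],
    [20, 0.09, 0.003, -0.075, 0, 0, -0.1],
    [24, 0.14, 0.005, -0.075, 0, 0, -0.157],
  ],
)

```text
clock: 7.48
tcp_pos: [0.5202, -0.1219, 0.1765]
orientation: [0.793, -0.609, 0.002, -0.002]
wrist_force: [1.6, -0.1, -1.9]
width: 0.326
```

Emit:
step_arm(
  rows=[
    [30, 0.008, 0, 0, 0, 0, 0],
    [35, 0.008, 0, 0, 0, 0, 0],
    [38, 0.008, 0, 0, 0, 0, 0],
    [40, 0.008, 0, 0, 0, 0, 0],
    [41, 0.008, 0, 0, 0, 0, 0],
  ],
)

```text
clock: 8.1
tcp_pos: [0.5224, -0.1289, 0.1767]
orientation: [0.794, -0.608, 0.002, -0.002]
wrist_force: [-0.8, 0.5, -0.9]
width: 0.41
```

```bash
python3 - <<'E'
from h import *
snap('wrist','w5'); rel([.5197,-.132,.172],[.967,.254])
a=cv2.imread('pics/w5.png'); cv2.imwrite('pics/w5b.png',cv2.resize(a[60:285,130:430],(800,600),interpolation=2))
E
```

```text
tcp [ 0.5223 -0.1291  0.1766] tooly [-0.966 -0.259 -0.005] toolz [ 5.5e-03  2.0e-04 -1.0e+00] w 0.407 t 8.15 F [ 0.3 -0.2 -0.4] j [ 0.12  0.17 -0.37  0.   -1.03  0.14]
shift [0.0021 0.0033 0.0046]
turn [-0.0054 -0.0013  0.0054]
```

View pics/w5b.png

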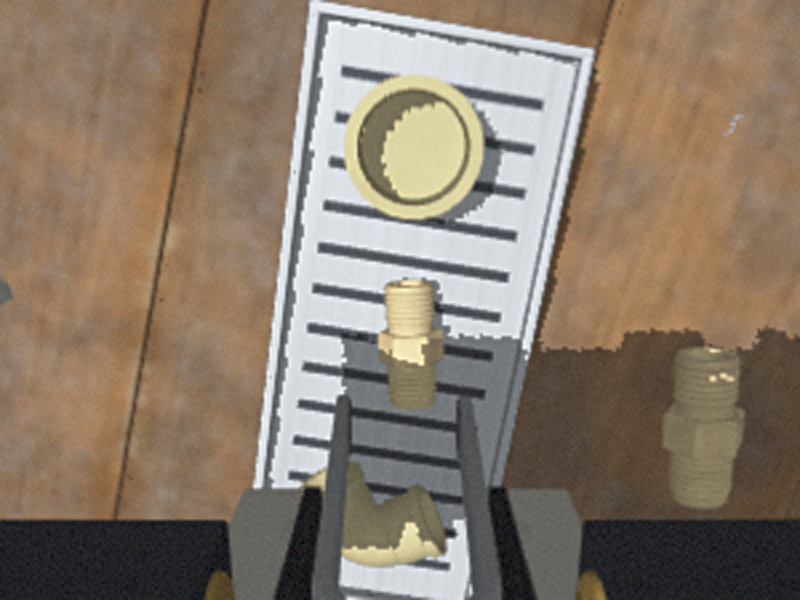

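```bash
python3 - <<'E'
from h import *
p,d,m=load('w5'); f=lambda u,v:(130+u*.375-.3,60+v*.375-.3)
a,c=pt(m,*f(411,281),z=.044),pt(m,*f(412,407),z=.044)
print('nip',a,c,(a+c)/2,(c-a)/np.linalg.norm(c-a),np.linalg.norm(c-a),'hex',pt(m,*f(411,346),z=.046))
s=bot.state();M=R.from_quat(s['orientation']).as_matrix();tcp=s['tcp_pos']
T=np.linalg.inv(m['camera_from_world']); o=T[:3,3]
for uv in [(345,398),(463,398),(404,398)]:
    r=T[:3,:3]@ray(m,*f(*uv)); k=((tcp+.007*M[:,0]-o)@M[:,0])/(r@M[:,0]); q=o+k*r; print('tip',q,M.T@(q-tcp))
P=cloud('w5'); L=(P-tcp)@M
for v in (200,207,211,215,225): print(v,[np.round(L[v,u]*1000).tolist() for u in (258,260,300,303,305)])
n=((a+c)/2)[:2]; rel([n[0],n[1],.15],[.967,.254])
E
```

```text
nip [ 0.52692515 -0.15754197  0.044     ] [ 0.51381791 -0.110721    0.044     ] [ 0.52037153 -0.13413149  0.044     ] [-0.26957984  0.96297804  0.        ] 0.048621012582033926 hex [ 0.52065855 -0.13443306  0.046     ]
tip [ 0.54005896 -0.13165121  0.11234817] [ 0.007      -0.01610918  0.06437606]
tip [ 0.50683724 -0.14057057  0.11216018] [0.007      0.01828955 0.06437873]
tip [ 0.52344956 -0.1361105   0.1122519 ] [0.007      0.00108868 0.06437968]
200 [[-12.0, -24.0, 150.0], [-12.0, -21.0, 150.0], [-12.0, 21.0, 150.0], [-13.0, 24.0, 151.0], [-12.0, 26.0, 150.0]]
207 [[-20.0, -24.0, 150.0], [-21.0, -22.0, 151.0], [-20.0, 21.0, 150.0], [-21.0, 25.0, 151.0], [-20.0, 27.0, 150.0]]
211 [[6.0, -17.0, 62.0], [6.0, -15.0, 64.0], [-25.0, 21.0, 151.0], [6.0, 18.0, 62.0], [6.0, 20.0, 63.0]]
215 [[6.0, -16.0, 54.0], [6.0, -15.0, 55.0], [-29.0, 21.0, 150.0], [5.0, 17.0, 56.0], [5.0, 19.0, 55.0]]
225 [[6.0, -15.0, 33.0], [-0.0, -15.0, 49.0], [-41.0, 22.0, 151.0], [3.0, 16.0, 40.0], [6.0, 17.0, 34.0]]
tcp [ 0.5223 -0.1291  0.1766] tooly [-0.966 -0.259 -0.005] toolz [ 5.5e-03  2.0e-04 -1.0e+00] w 0.407 t 8.15 F [ 0.3 -0.2 -0.4] j [ 0.12  0.17 -0.37  0.   -1.03  0.14]
shift [0.0043 0.0033 0.0266]
turn [-0.0054 -0.0013  0.0054]
```

Emit:
step_arm(
  rows=[
    [42, 0.004, 0.0022, 0.01, -0.0054, -0.0013, 0.005],
    [43, 0.004, 0.0022, 0.025, -0.0054, -0.0013, 0.005],
    [43, 0.0043, 0.0022, 0.035, -0.0054, -0.0013, 0.005],
    [43, 0.0043, 0.0022, 0.035, -0.0054, -0.0013, 0.005],
  ],
)

```text
clock: 8.65
tcp_pos: [0.5207, -0.1339, 0.1402]
orientation: [0.792, -0.611, -0.001, 0.001]
wrist_force: [0.1, 0.2, -0.8]
width: 0.428
```

```bash
python3 - <<'E'
from h import *
snap('wrist','w6')
p,d,m=load('w6')
a=cv2.imread('pics/w6.png'); cv2.imwrite('pics/w6b.png',cv2.resize(a[90:270,160:400],(800,600),interpolation=2))
rel([.5204,-.1343,.0955],[.963,.2696])
E
```

```text
tcp [ 0.5213 -0.1339  0.141 ] tooly [-0.967 -0.254  0.001] toolz [-1.3e-03 -2.0e-04 -1.0e+00] w 0.432 t 8.7 F [ 1.  -0.4 -0.1] j [ 0.11  0.21 -0.41  0.   -0.96  0.14]
shift [0.0002 0.0009 0.0455]
turn [ 0.0013  0.0001 -0.0157]
```

View pics/w6b.png

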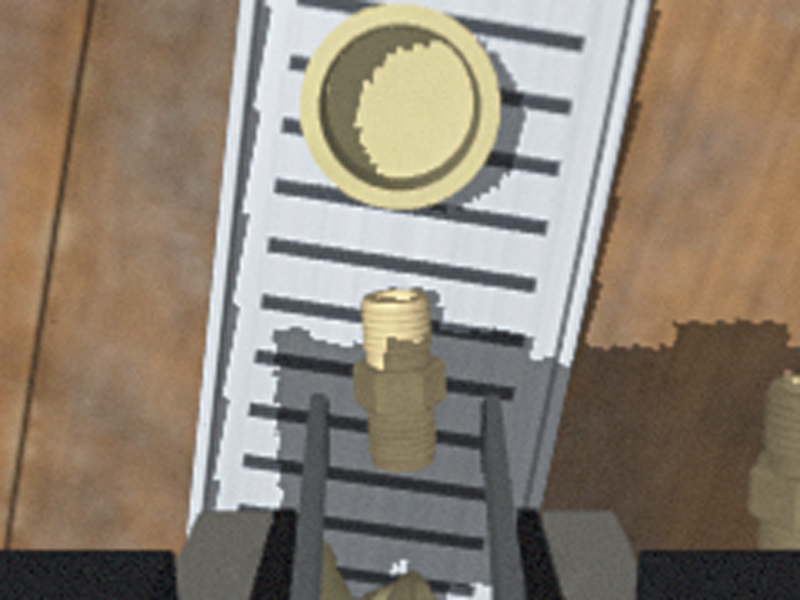

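Emit:
step_arm(
  rows=[
    [43, 0.0002, 0.0005, 0.02, 0.0013, 0, -0.01],
    [43, 0.0002, 0.0005, 0.035, 0.0013, 0, -0.014],
    [43, 0.0002, 0.0005, 0.043, 0.0013, 0, -0.014],
    [43, 0.0002, 0.0005, 0.045, 0.0013, 0, -0.014],
  ],
)

```text
clock: 9.2
tcp_pos: [0.5213, -0.1345, 0.0965]
orientation: [0.796, -0.605, 0.0, 0.0]
wrist_force: [-1.2, 0.3, 8.4]
width: 0.431
```

Emit:
step_arm(
  rows=[
    [40, 0, 0, 0, 0, 0, 0],
    [36, 0, 0, 0, 0, 0, 0],
    [30, 0, 0, 0, 0, 0, 0],
    [20, 0, 0, 0, 0, 0, 0],
    [20, 0, 0, 0, 0, 0, 0],
  ],
)

```text
clock: 9.82
tcp_pos: [0.5217, -0.1345, 0.0968]
orientation: [0.796, -0.605, 0.001, -0.0]
wrist_force: [0.8, 0.6, 1.1]
width: 0.369
```

```bash
python3 - <<'E'
from h import *
snap('wrist','w7'); rel([.5204,-.1343,.23])
a=cv2.imread('pics/w7.png'); cv2.imwrite('pics/w7b.png',cv2.resize(a[90:270,160:400],(800,600),interpolation=2))
E
```

```text
tcp [ 0.5217 -0.1345  0.0968] tooly [-0.963 -0.269 -0.001] toolz [ 1.2e-03 -7.0e-04 -1.0e+00] w 0.372 t 9.875 F [ 1.3 -0.1  2.5] j [ 0.11  0.26 -0.46  0.   -0.85  0.16]
shift [-0.0004  0.0011 -0.1332]
```

View pics/w7b.png

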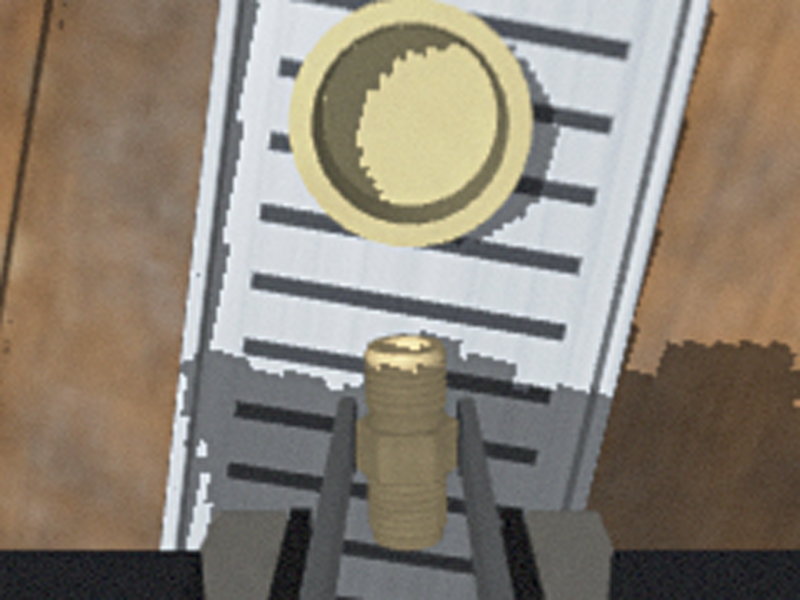

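Emit:
step_arm(
  rows=[
    [20, 0, 0, -0.005, 0, 0, 0],
    [20, 0, 0, -0.015, 0, 0, 0],
    [20, 0, 0, -0.035, 0, 0, 0],
    [20, 0, 0, -0.06, 0, 0, 0],
    [20, 0, 0, -0.085, 0, 0, 0],
  ],
)

```text
clock: 10.5
tcp_pos: [0.5212, -0.1345, 0.183]
orientation: [0.796, -0.605, 0.001, 0.0]
wrist_force: [0.1, 0.3, -2.7]
width: 0.37
```

Emit:
step_arm(
  rows=[
    [20, 0, 0, -0.025, 0, 0, 0],
    [20, 0, 0, -0.045, 0, 0, 0],
    [20, 0, 0, -0.06, 0, 0, 0],
    [20, 0, 0, -0.06, 0, 0, 0],
    [20, 0, 0, -0.06, 0, 0, 0],
  ],
)

```text
clock: 11.12
tcp_pos: [0.5206, -0.1343, 0.2421]
orientation: [0.796, -0.605, -0.0, 0.0]
wrist_force: [-0.1, 0.1, -2.2]
width: 0.367
```

```bash
python3 - <<'E'
from h import *
snap('wrist','w8'); p,d,m=snap('scene','s8'); rel([.5204,-.1343,.23])
a=cv2.imread('pics/w8.png'); b=cv2.imread('pics/s8.png')
o=np.hstack([cv2.resize(a[90:300,160:400],(420,420)),cv2.resize(b[80:330,260:480],(380,420))])
cv2.imwrite('pics/e.png',o)
P=cloud('w8'); s=bot.state(); q=P[170:260,240:310].reshape(-1,3); q=q[(q[:,2]>.1)&(q[:,2]<.2)]
print(np.percentile(q[:,2],[0,5,50,95]),len(q))
E
```

```text
tcp [ 0.5206 -0.1344  0.242 ] tooly [-0.963 -0.268  0.001] toolz [-1.e-03 -6.e-04 -1.e+00] w 0.373 t 11.225 F [ 0.8 -0.8 -2.4] j [ 0.11  0.12 -0.27  0.   -1.18  0.16]
shift [-0.0001  0.0002  0.012 ]
[0.17258887 0.17846709 0.19007271 0.19365612] 1782
```

View pics/e.png

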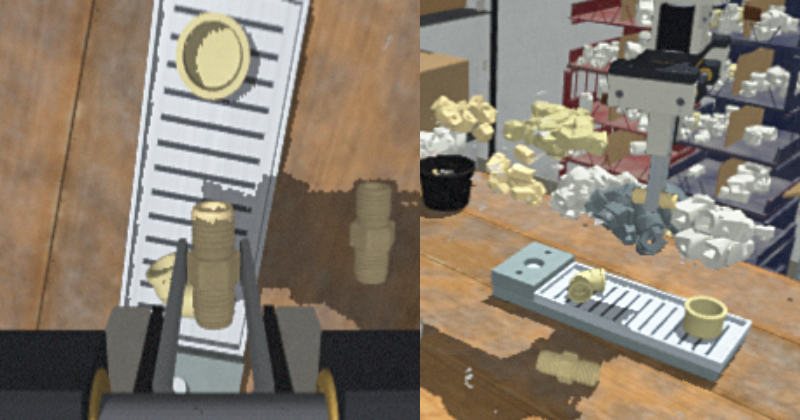

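```bash
python3 - <<'E'
from h import *
print(np.abs(bot.state()['qd']).max()); print(bot.job_done())
E
```

```text
0.0034677989265281964
the job is handed in; nothing more can be done
None
```

I did all the steps in order and handed the job in at about 11 s on the robot's clock. The tongs are holding the brass hex nipple up and still, about 0.17 m above the table by the wrist camera's depth.

- **Stop button:** I pressed it with the shut tongs. The force rose over about 4.5 mm of travel, then jumped to 12–17 N at a hard stop. That is well past the 4.5 N needed for fully down.
- **Final pictures:** the nipple is in the tongs, and the elbow and end cap look to be where they were.
- **Last readings:** the wrist force is steady at −2.4 N, the finger opening is steady at 33 mm, and joint speeds are about zero.

**Where the checks disagreed:**
- **Tip length:** different pictures and contacts put the tongs' tips 64 to 79 mm below the end of the fingers, so the tongs may have slid a little in the grip.
- **Tray contact:** because of that uncertainty, the open tips touched the tray floor lightly (about 8 N) before I closed them on the nipple.
- **Shut width:** the fingers read 28 mm with the tongs shut, not the stated 27 mm. The tips looked together in the pictures.

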